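# Vent the watch pressure tester

## Robot

A 7-joint arm with a two-finger parallel gripper is mounted at the origin on a cart in front of the work surface, level with it; the furniture and walls round the work are solid. World frame = base frame: x ahead of the robot, y to its left, z up, the work surface at z = 0. Lengths are in m, angles in rad, forces in N, time in s.
With the tool pointing down it reaches from about 0.425 to 0.925 m from the base axis. Payload 6.8 kg.
Tool frame: the origin (TCP) lies on the mounting face of the last link; the fingertips stand 173 mm ahead of it and the grasp point (between the pads) lies 155 mm ahead of it; z points along the fingers, y is the line along which they close (so a half turn about z gives the same grasp; the last joint's range is limited). The gripper opens to 85 mm and grips with 20 to 120 N. Pads are 22 mm wide; open, the fingers measure 114 mm over their backs; the gripper's body (76 mm by 85 mm) begins 54 mm behind the grasp point. The pads swing forward as they close: fully open they stand 13 mm farther back than shut.
Start: joints at [1.009, 0.477, 0.022, 1.555, -0.011, 1.109, -0.083], TCP at [0.296, -0.607, 0.405] pointing down, gripper open.
Joint ranges: [-2.96, 2.96], [-0.34, 2.1], [-1.41, 1.46], [0.24, 2.44], [-1.37, 4.51], [0.17, 1.92], [-2.96, 2.96]. Speed limits (rad/s): [2.39, 2.39, 3.14, 3.14, 3.14, 3.14, 3.14].

## Interface

Orientations are given as a rotation vector (axis times angle).
In Python, from bench import r gives the robot as it stands.
- The arm moves only by the tool arm_command, never from a script. Its argument "plan" is a list of rows, each an object of numbers: "claw": the closure, from 0 (fully open) to 1 (shut); "tx", "ty", "tz": the shift along the tool's x, y, z in m; "ax", "ay", "az": the turn, a rotation vector about the tool's x, y, z in degrees. A call has exactly 10 rows; each row shifts and turns the commanded pose from where the row before left it, along the tool's axes as they then stand; what a row does not reach is not made up. A row lasts 1/12 s, in which the tool goes at most 41.7 mm and 7.16 degrees, less where a joint would pass 70% of its speed; a pose out of reach is approached as far as the arm can. A call is refused whole if a number of a shift passes 0.0417 or a number of a turn 7.16, either way. A call with a gripper value outside its range is refused whole. The fingers move at their own pace and stop on an object; "squeeze" is the grip in N (left out, the last holds). Time passes only in rows, so rows that do not move let the fingers close, or fill a call up. It gives the time, the measured TCP pose, the force, the opening and the grip force at its end, in the units of the state.
- r.get_obs(): the state, without advancing time (a new reading comes with each control period).
- r.grab_frame(name): name is "scene" or "top" or "wrist"; returns the picture (420x560x3 uint8, red, green, blue); there is no depth.
- r.camera_model(name): a dict with "fx", "fy", "cx", "cy" (pixels), "position" and "orientation" of the camera in the world; the wrist camera has in their place "tool_from_camera" (4x4, takes a point from camera to tool coordinates, whose origin is the TCP and whose axes are the flange's). Camera axes: x right, y up, looking along -z (the intrinsics and any distortion apply to the point x, -y, -z); pixel columns grow to the right and rows downward; lengths in m; the calibration is good to about 2 mm. A picture is of the moment at which its call begins: read the wrist's pose just before it. camera_model takes no time and is no camera call.
- r.hand_in(): hands the job in; it is judged then, once.
Trained networks look in the newest picture that a camera, given by its name, has taken for a name from the list of things; names that differ only in an ending like _2 or _b are one class to them, and where a whole thing is asked for, a point or a joint stands for the part that bears it (a point fixed in the world has none). Each returns a list of dicts, best first, with "confidence" (0 to 1); they miss things now and then, are a little off and sometimes report something else, mostly with a low value. They report only what shows in the picture. A call takes as long as a camera call.
- r.boxes_of(target, camera): "location" ([x, y, z] in m, in the coordinates of the camera as it stood for that picture, good to about 4 mm: the middle of the surface that is visible of it).
- r.tip_of(target, camera): "location" ([x, y, z] in m, in the coordinates of the camera as it stood for that picture, good to about 4 mm: a listed point, or the origin of a listed thing).
The state is a dict: "clock": time; "joints": joint angles; "qvel": joint speeds; "tau": joint torques, N m; "tcp_pos": TCP position; "orientation": TCP orientation; "contact_force": force on the tool from outside, world axes, zero at the start; "moment": the same for the moment, N m; "grip_width": finger opening in m; "gripper_force": force on a finger pad.
Only numpy, scipy, OpenCV 4.12 (cv2) and the standard library are available. Lean on these libraries where they do the work, as an engineer would, in place of code of your own. Each camera call takes 0.05 s, during which the arm holds its last target. There are 200 camera calls.

## Task

Vent the watch pressure tester: unscrew the little knurled brass lock nut on its valve anticlockwise by half a turn or a little more, then press the freed steel tip gently straight down to its stop, hold it down for at least a second and a half, and let it spring back up, so that the red flag stays down. Feel your way: the valve stem sits in soft rubber and must not be bent over (more than about 8 degrees), the tip must not take more than 14 N; do not push the flag itself, and leave the tin, the vial and the eyeglass where they stand.

Things in the scene. Friction and masses are not known exactly. Their poses are not given: they have to be found in the camera images.
- lid_top (a point): centre of the lid's top face, 74 mm above the bench, of the fixed watch tester (blue foot 116 mm square, clear 78 mm chamber, 90 mm aluminium lid, 3 mm bolt heads); z up, flag towards -x. The upright valve stands on this axis: brass insert (51 mm wide) whose top face lies 6 to 16 mm above this point, differing by start and NOT reported: feel or look for it; then stem, nut, tip
- nut (a joint): angle of the knurled brass nut on the valve axis, rad: 0 tight, grows anticlockwise seen from above, ends at 4.2; starts at 0 to 0.25. 13 mm wide, 10 mm high, its centre 35 mm above the insert's top face (41 to 51 above lid_top) when tight, the thin stem free below. Rises 1 mm per rad; friction 0.05 N m, stays where left. The pin can only go down as far as the nut has risen
- pin (a joint): travel of the valve pin, m: 0 up, grows downwards to a hard stop at 0.0032 (sooner if the nut has risen less). Spring 3 N at once plus 1.2 N/mm, about 7 N at the stop; springs back. Its steel tip is 5.6 mm wide, slightly domed, its top 51 mm above the insert's top face (57 to 67 mm above lid_top), 11 mm above the tight nut; shut fingertips can press it
- flag (a joint): travel of the red flag, an 8 mm wide red peg on the insert, 18.5 mm in front of the valve axis (tester's -x side), m: 0 up, 5 mm proud of the insert's top face; grows downwards. An inner arm of the pin takes it down with the pin; friction (0.6 N) keeps it there when the pin comes back
- lean_x (a joint): lean of the valve stem (8 mm wide, 24 mm long, carrying pin and nut) about the tester's x axis, rad, 0 upright; it sits in a rubber grommet (21 mm wide, 6 mm high) and pivots at the insert's top face; spring 4 N m/rad, so 10 N sideways at the nut gives about 0.09 rad
- lean_y (a joint): the same about the tester's y axis
- tin: flat round grey tin of small screws, 56 mm in diameter, 15 mm high, loose, near the tester; bystander; origin under its centre
- vial: small brown glass vial with a black cap, 31 mm in diameter, 54 mm high, loose, near the tester; bystander; origin under its centre
- eyeglass: black round eye loupe, 54 mm in diameter, 15 mm high, loose, near the tester; bystander; origin under its centre

How it is judged:
On the way, in this order (a step that is already met when the one before it is completed fails the run):
1. the lock nut is unscrewed by about half a turn (joint nut above 2.8 rad) (value of joint nut above 2.8 rad), for 0.2 s.
2. the freed tip is pressed down more than 2.2 mm and held there for one second (value of joint pin above 0.0022 m), for 1 s.
At the end, for the whole second after the job is handed in: the nut is unscrewed past 2.8 rad, the pin has sprung back (within 0.5 mm of its top), the red flag has stayed down (more than 1.9 mm of travel), the stem is upright within 0.05 rad (value of joint nut above 2.8 rad and value of joint pin below 0.0005 m and value of joint flag above 0.0019 m and value of joint lean_x between -0.05 and 0.05 rad and value of joint lean_y between -0.05 and 0.05 rad); the robot touches nothing.
It fails at once if the tip is pressed with more than 14 N (contact force between anything else and tip above 14 N).
It fails at once if the stem is bent over by more than 0.14 rad (8 degrees) about either axis (value of joint any of lean_x, lean_y above 0.14 rad or value of joint any of lean_x, lean_y below -0.14 rad).
It fails at once if the red flag is pushed directly, with more than 1 N (contact force between any of the fingers, the arm and flag above 1 N).
It fails at once if the tin, the vial or the eyeglass is shifted by more than 15 mm or tipped (distance of any of tin, vial, eyeglass from where it was at the start of the episode above 0.015 m or angle between any of tin, vial, eyeglass's own z axis and vertical above 0.3 rad).
It also fails if it takes over 72 s, if anything falls off the work surface, if the arm or the gripper's body presses on something with over 40 N, if the wrist force passes 120 N, or if a joint passes its speed limit or range.

## Working session

There is one attempt and no reset: what is moved stays moved. The work goes in short steps, Python scripts to look and compute and a tool call to move; the robot and the scene stay as the last step left them, time stands still between calls to the robot, and variables do not carry over. Pictures are saved under pics/ and viewed, at most 10 in all, crops included, and the job is handed in when it is done.

Besides the shell and the picture viewer there is one more tool, called as name([rows], argument=value, ...), one row to a line, values as JSON. arm_command: Moves the arm, as the interface text tells. Its arguments: {"type":"object","properties":{"plan":{"type":"array","items":{"type":"object","properties":{"claw":{"type":"number"},"tx":{"type":"number"},"ty":{"type":"number"},"tz":{"type":"number"},"ax":{"type":"number"},"ay":{"type":"number"},"az":{"type":"number"}}}},"squeeze":{"type":"number"}},"required":["plan"]}

```bash
mkdir -p pics; cat > h.py <<'E'
import numpy as np,cv2
from scipy.spatial.transform import Rotation as R
from bench import r
def T():
    o=r.get_obs();M=np.eye(4);M[:3,:3]=R.from_rotvec(o['orientation']).as_matrix();M[:3,3]=o['tcp_pos'];return M
def cam(n):
    c=r.camera_model(n)
    if 'tool_from_camera' in c: return c,T()@np.array(c['tool_from_camera'])
    M=np.eye(4);o=np.array(c['orientation']);M[:3,:3]=o if o.shape==(3,3) else R.from_rotvec(o).as_matrix();M[:3,3]=c['position'];return c,M
def save(n,f,crop=None,s=1):
    im=r.grab_frame(n)[:,:,::-1]
    if crop: a,b,c,d=crop;im=im[b:d,a:c]
    cv2.imwrite('pics/'+f,cv2.resize(im,None,fx=s,fy=s,interpolation=cv2.INTER_CUBIC))
def find(t,n,f='tip_of'):
    c,M=cam(n);return [(np.round((M@np.r_[d['location'],1])[:3],4),round(d['confidence'],2)) for d in getattr(r,f)(t,n)][:2]
def proj(p,n):
    c,M=cam(n);q=np.linalg.inv(M)@np.r_[p,1];return c['cx']+c['fx']*q[0]/-q[2],c['cy']+c['fy']*q[1]/q[2]
E
python3 - <<'E'
from h import *
ims=[]
for n in ['scene','top']:
    c=r.camera_model(n);print(n,{k:np.round(v,3).tolist() if k!='distortion' else v for k,v in c.items() if not isinstance(v,str)})
    save(n,n+'.png')
    for t in ['lid_top','nut','pin','flag','tin','vial','eyeglass']: print(t,find(t,n),find(t,n,'boxes_of'))
print(r.camera_model('wrist'))
print(r.get_obs())
cv2.imwrite('pics/both.png',cv2.resize(np.vstack([cv2.imread('pics/scene.png'),cv2.imread('pics/top.png')]),(400,600)))
E
```

```text
scene {'fx': 518.627, 'fy': 518.627, 'cx': 273.444, 'cy': 203.638, 'position': [0.051, 0.324, 0.9], 'orientation': [0.301, -0.852, -2.302]}
lid_top [(array([ 0.5   , -0.1756,  0.0772]), 0.71)] [(array([ 0.4839, -0.1591,  0.0392]), 0.81)]Traceback (most recent call last):
  File "<stdin>", line 6, in <module>
  File "h.py", line 15, in find
    c,M=cam(n);return [(np.round((M@np.r_[d['location'],1])[:3],4),round(d['confidence'],2)) for d in getattr(r,f)(t,n)][:2]
                                                                                                      ~~~~~~~~~~~~^^^^^
ValueError: it knows: eyeglass, lid_top, tin, vial
```

View pics/scene.png

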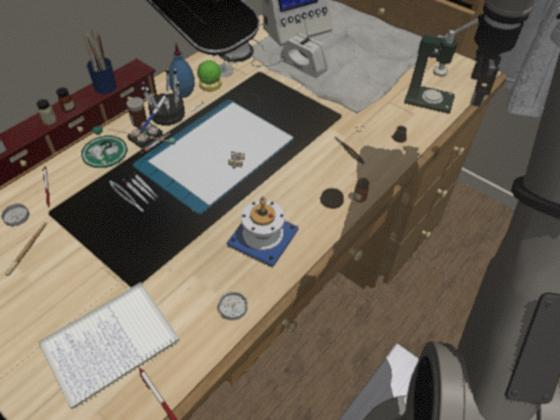

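The scene picture shows the tester at about (263,225) with the valve at (263,208). The tin is at (232,306), the eyeglass at (332,198) and the vial at (361,190).

```bash
python3 - <<'E'
from h import *
for n in ['scene','top']:
    c=r.camera_model(n);print(n,{k:np.round(v,3).tolist() for k,v in c.items() if k in('fx','position','orientation')},c.keys())
    save(n,n+'.png')
    for t in ['lid_top','tin','vial','eyeglass']: print(t,find(t,n),find(t,n,'boxes_of'))
    for t in ['nut','pin','flag']:
        try: print(t,find(t,n,'boxes_of'))
        except Exception as e: print(e)
print(r.camera_model('wrist'))
print(r.get_obs())
a=cv2.imread('pics/scene.png')[180:270,210:310]; cv2.imwrite('pics/sc.png',cv2.resize(a,None,fx=6,fy=6,interpolation=2))
E
```

```text
scene {'fx': 518.627, 'position': [0.051, 0.324, 0.9], 'orientation': [0.301, -0.852, -2.302]} dict_keys(['fx', 'fy', 'cx', 'cy', 'position', 'orientation'])
lid_top [(array([ 0.5012, -0.1765,  0.0778]), 0.83)] [(array([ 0.4826, -0.155 ,  0.0414]), 0.64)]
tin [(array([ 0.4304, -0.0096, -0.0017]), 0.7)] [(array([ 0.4305, -0.0159,  0.0024]), 0.86)]
vial [(array([ 4.050e-01, -4.098e-01, -1.000e-04]), 0.56)] [(array([ 0.4   , -0.399 ,  0.0364]), 0.75), (array([ 0.4471, -0.3559,  0.0149]), 0.2)]
eyeglass [(array([ 0.4482, -0.3565,  0.0005]), 0.82)] [(array([ 0.4449, -0.3527,  0.0134]), 0.77), (array([ 0.4833, -0.155 ,  0.0445]), 0.56)]
nut [(array([ 0.4952, -0.1679,  0.1258]), 0.59)]
pin [(array([ 0.4963, -0.1744,  0.1265]), 0.62)]
flag []
top {'fx': 472.603, 'position': [0.403, -0.201, 1.136], 'orientation': [0.038, -0.038, -1.568]} dict_keys(['fx', 'fy', 'cx', 'cy', 'position', 'orientation'])
lid_top [(array([ 0.5018, -0.178 ,  0.0721]), 0.58)] [(array([ 0.4921, -0.1798,  0.0711]), 0.85)]
tin [(array([ 0.4528, -0.3639,  0.0016]), 0.72), (array([ 0.4299, -0.0128, -0.0012]), 0.59)] [(arr
[... 773 characters left out ...]
{'clock': 1.35, 'joints': array([ 1.00889796,  0.47700716,  0.02241506,  1.55537566, -0.01150566,
        1.10926457, -0.08310908]), 'qvel': array([ 0.00021339, -0.00164712,  0.00073293,  0.00075616,  0.00070903,
        0.00104084,  0.00059246]), 'tau': array([-1.37108214e-03, -5.96330345e+01,  1.60598226e+00, -2.81539375e+01,
        1.24273135e-02,  1.76723392e-03, -1.43150686e-05]), 'tcp_pos': array([ 0.29591899, -0.60670848,  0.40471369]), 'orientation': array([3.06102024e+00, 7.06638898e-01, 5.28444652e-05]), 'contact_force': array([ 0.01614145,  0.22553567, -0.11621027]), 'moment': array([ 0.00113044,  0.00602344, -0.02697698]), 'gripper_force': 0.0, 'grip_width': 0.08530960568427473}
```

View pics/top.png

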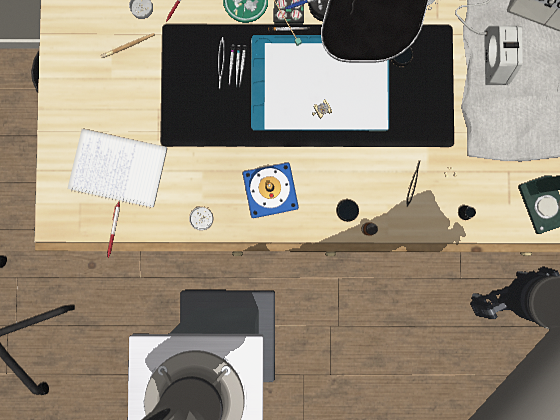

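The top picture shows the tester at (270,187), the tin at (202,218), the eyeglass at (347,210) and the vial at (369,228). The detections agree: the valve axis is at about (0.501,-0.177). I'll move to a hover above it.

arm_command([
  {"tx": 0.0249,"ty": -0.0198},
  {"tx": 0.0249,"ty": -0.0198},
  {"tx": 0.0249,"ty": -0.0198},
  {"tx": 0.0249,"ty": -0.0198},
  {"tx": 0.0249,"ty": -0.0198},
  {"tx": 0.0249,"ty": -0.0198},
  {"tx": 0.0249,"ty": -0.0198},
  {"tx": 0.0249,"ty": -0.0198},
  {"tx": 0.0249,"ty": -0.0198},
  {"tx": 0.0249,"ty": -0.0198},
])

```text
invalid input at $.plan[0]: expected keys claw, tx, ty, tz, ax, ay, az
```

arm_command([
  {"tx": 0.0249,"ty": -0.0198},
  {"tx": 0.0249,"ty": -0.0198},
  {"tx": 0.0249,"ty": -0.0198},
  {"tx": 0.0249,"ty": -0.0198},
  {"tx": 0.0249,"ty": -0.0198},
  {"az": 5},
  {"az": 5},
  {},
  {},
  {},
])

```text
invalid input at $.plan[0]: expected keys claw, tx, ty, tz, ax, ay, az
```

```bash
python3 - <<'E'
from h import *
o=r.get_obs();print(o['clock'],o['tcp_pos'],o['orientation'],o['joints'],o['contact_force'])
save('wrist','w1.png')
print(T().round(4))
for t in ['lid_top','nut','pin','flag']:
    for f in ['tip_of','boxes_of']:
        try: print(t,f,find(t,'wrist',f))
        except Exception as e: pass
for z in (.08,.09,.115,.125,.131,.141): print(z,proj([.5015,-.177,z],'wrist'))
E
```

```text
1.35 [ 0.29591899 -0.60670848  0.40471369] [3.06102024e+00 7.06638898e-01 5.28444652e-05] [ 1.00889796  0.47700716  0.02241506  1.55537566 -0.01150566  1.10926457
 -0.08310908] [ 0.01614145  0.22553567 -0.11621027]
[[ 0.8988  0.4384  0.      0.2959]
 [ 0.4384 -0.8988 -0.     -0.6067]
 [ 0.      0.     -1.      0.4047]
 [ 0.      0.      0.      1.    ]]
lid_top tip_of []
lid_top boxes_of []
nut boxes_of []
pin boxes_of []
flag boxes_of []
0.08 (np.float64(-228.68104189519772), np.float64(-427.03871008861205))
0.09 (np.float64(-256.2217649368795), np.float64(-455.26192087548276))
0.115 (np.float64(-340.1907424621304), np.float64(-541.3117369484471))
0.125 (np.float64(-381.6464372382228), np.float64(-583.7947469337355))
0.131 (np.float64(-409.29495615443625), np.float64(-612.1284248889615))
0.141 (np.float64(-460.9023875771053), np.float64(-665.014742107524))
```

View pics/w1.png

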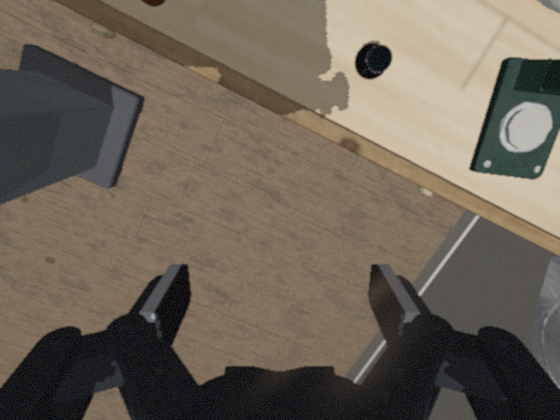

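The call was refused, so the arm has not moved and the picture shows only the floor edge. Every row needs all seven keys.

arm_command([
  {"claw": 0,"tx": 0.0249,"ty": -0.0198,"tz": 0,"ax": 0,"ay": 0,"az": 0},
  {"claw": 0,"tx": 0.0249,"ty": -0.0198,"tz": 0,"ax": 0,"ay": 0,"az": 0},
  {"claw": 0,"tx": 0.0249,"ty": -0.0198,"tz": 0,"ax": 0,"ay": 0,"az": 0},
  {"claw": 0,"tx": 0.0249,"ty": -0.0198,"tz": 0,"ax": 0,"ay": 0,"az": 0},
  {"claw": 0,"tx": 0.0249,"ty": -0.0198,"tz": 0,"ax": 0,"ay": 0,"az": 0},
  {"claw": 0,"tx": 0.0249,"ty": -0.0198,"tz": 0,"ax": 0,"ay": 0,"az": 0},
  {"claw": 0,"tx": 0.0249,"ty": -0.0198,"tz": 0,"ax": 0,"ay": 0,"az": 0},
  {"claw": 0,"tx": 0.0249,"ty": -0.0198,"tz": 0,"ax": 0,"ay": 0,"az": 0},
  {"claw": 0,"tx": 0.0249,"ty": -0.0198,"tz": 0,"ax": 0,"ay": 0,"az": 0},
  {"claw": 0,"tx": 0.0249,"ty": -0.0198,"tz": 0,"ax": 0,"ay": 0,"az": 0},
])

```text
clock: 2.48
tcp_pos: [0.4333, -0.3181, 0.405]
orientation: [3.061, 0.706, 0.001]
contact_force: [1.4, 0.4, 0.2]
grip_width: 0.0857
gripper_force: 0.0
```

arm_command([
  {"claw": 0,"tx": 0.0249,"ty": -0.0198,"tz": 0,"ax": 0,"ay": 0,"az": 0},
  {"claw": 0,"tx": 0.0249,"ty": -0.0198,"tz": 0,"ax": 0,"ay": 0,"az": 0},
  {"claw": 0,"tx": 0.0249,"ty": -0.0198,"tz": 0,"ax": 0,"ay": 0,"az": 0},
  {"claw": 0,"tx": 0.0249,"ty": -0.0198,"tz": 0,"ax": 0,"ay": 0,"az": 0},
  {"claw": 0,"tx": 0.0249,"ty": -0.0198,"tz": 0,"ax": 0,"ay": 0,"az": 0},
  {"claw": 0.3,"tx": 0,"ty": 0,"tz": 0,"ax": 0,"ay": 0,"az": 0},
  {"claw": 0.3,"tx": 0,"ty": 0,"tz": 0,"ax": 0,"ay": 0,"az": 0},
  {"claw": 0.3,"tx": 0,"ty": 0,"tz": 0,"ax": 0,"ay": 0,"az": 0},
  {"claw": 0.3,"tx": 0,"ty": 0,"tz": 0,"ax": 0,"ay": 0,"az": 0},
  {"claw": 0.3,"tx": 0,"ty": 0,"tz": 0,"ax": 0,"ay": 0,"az": 0},
])

```text
clock: 3.32
tcp_pos: [0.5009, -0.1774, 0.4047]
orientation: [3.062, 0.703, -0.001]
contact_force: [-0.6, 1.4, 0.6]
grip_width: 0.0595
gripper_force: 0.0
```

```bash
cat > look.py <<'E'
import sys
from h import *
o=r.get_obs();print(o['clock'],o['tcp_pos'],o['joints'].round(3),o['contact_force'],o['grip_width'])
save('wrist',sys.argv[1])
print(T()[:3,:3].round(4).tolist())
for t in ['lid_top','nut','pin','flag']:
    for f in ['tip_of','boxes_of']:
        try: print(t,f,find(t,'wrist',f))
        except Exception as e: pass
for z in (.074,.08,.09,.12,.13,.131,.141): print(z,np.round(proj([.5015,-.177,z],'wrist'),1))
E
python3 look.py w2.png
```

```text
3.3167 [ 0.5008588  -0.17743546  0.40465717] [ 0.389  0.251 -0.196  1.887  0.058  1.008 -0.952] [-0.58821308  1.35527399  0.63893016] 0.05948254781771944
[[0.8998, 0.4362, -0.0001], [0.4362, -0.8998, -0.0004], [-0.0003, 0.0003, -1.0]]
lid_top tip_of [(array([ 0.497 , -0.176 ,  0.0714]), 0.92)]
lid_top boxes_of [(array([ 0.5144, -0.1717,  0.0759]), 0.79)]
nut boxes_of [(array([ 0.5035, -0.1746,  0.1231]), 0.71)]
pin boxes_of [(array([ 0.5045, -0.1777,  0.1207]), 0.75)]
flag boxes_of []
0.074 [278.9 184.3]
0.08 [278.9 186. ]
0.09 [278.9 189. ]
0.12 [278.8 199.1]
0.13 [278.8 203. ]
0.131 [278.8 203.4]
0.141 [278.8 207.6]
```

View pics/w2.png

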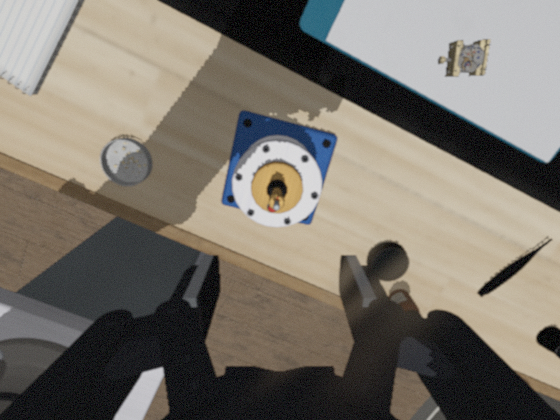

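The wrist picture shows the tester lid at about (277,183), the brass insert around it, and the nut and tip at about (275,200). I'll crop it for the details.

```bash
python3 -c "
import cv2
a=cv2.imread('pics/w2.png')[130:235,215:345];cv2.imwrite('pics/w2c.png',cv2.resize(a,None,fx=5.6,fy=5.6,interpolation=2))
b=cv2.imread('pics/scene.png')[185:265,215:305];cv2.imwrite('pics/scc.png',cv2.resize(b,None,fx=7,fy=7,interpolation=2))"
```

```text
(no output)
```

View pics/w2c.png

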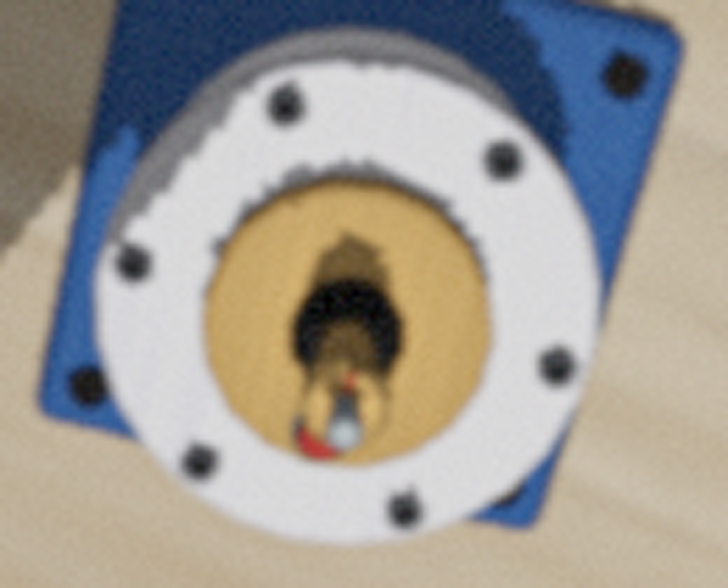

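View pics/scc.png

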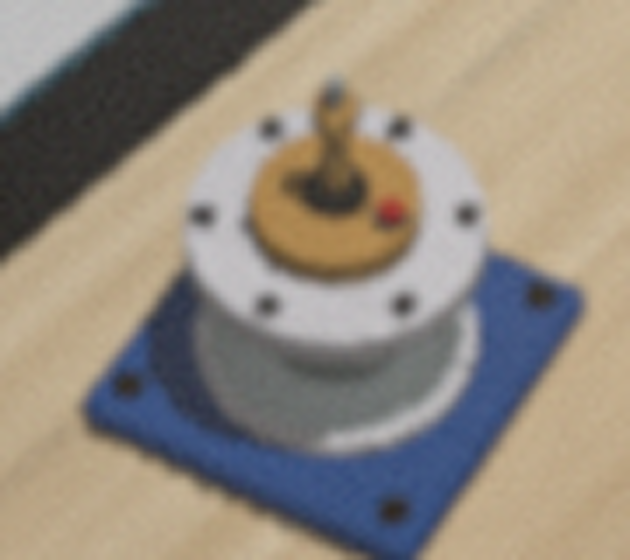

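```bash
python3 - <<'E'
from h import *
from scipy.optimize import least_squares
w=lambda u,v:(215+u/5.6,130+v/5.6); s=lambda u,v:(215+u/7,185+v/7)
ob=[('wrist','lid',w(348,302)),('wrist','ins',w(348,323)),('wrist','tip',w(344,433)),('scene','lid',s(338,224)),('scene','ins',s(336,204)),('scene','tip',s(335,85))]
def f(p):
    z=dict(lid=.074,ins=.074+p[2],tip=.125+p[2]); e=[]
    for n,k,uv in ob:
        b=p[3:5] if n=='scene' else p[5:7]
        e+=list(np.array(proj([p[0],p[1],z[k]],n))-uv-b)
    return np.r_[e,p[3:7]/1.5]
q=least_squares(f,[.5,-.177,.01,0,0,0,0]);print(q.x.round(4),f(q.x).round(2))
E
```

```text
[ 0.4989 -0.1757  0.0112 -1.1009 -1.7981 -0.5089  1.1093] [-0.08  0.95 -0.17  0.45  0.03 -0.91 -0.34 -0.01 -0.08 -0.62 -0.07 -0.17
 -0.73 -1.2  -0.34  0.74]
```

arm_command([
  {"claw": 0.3,"tx": -0.0005,"ty": -0.0022,"tz": 0.009,"ax": 0,"ay": 0,"az": 0},
  {"claw": 0.3,"tx": 0,"ty": 0,"tz": 0.009,"ax": 0,"ay": 0,"az": 0},
  {"claw": 0.3,"tx": 0,"ty": 0,"tz": 0.009,"ax": 0,"ay": 0,"az": 0},
  {"claw": 0.3,"tx": 0,"ty": 0,"tz": 0.009,"ax": 0,"ay": 0,"az": 0},
  {"claw": 0.3,"tx": 0,"ty": 0,"tz": 0.009,"ax": 0,"ay": 0,"az": 0},
  {"claw": 0.3,"tx": 0,"ty": 0,"tz": 0.009,"ax": 0,"ay": 0,"az": 0},
  {"claw": 0.3,"tx": 0,"ty": 0,"tz": 0.009,"ax": 0,"ay": 0,"az": 0},
  {"claw": 0.3,"tx": 0,"ty": 0,"tz": 0.009,"ax": 0,"ay": 0,"az": 0},
  {"claw": 0.3,"tx": 0,"ty": 0,"tz": 0,"ax": 0,"ay": 0,"az": 0},
  {"claw": 0.3,"tx": 0,"ty": 0,"tz": 0,"ax": 0,"ay": 0,"az": 0},
])

```text
clock: 4.45
tcp_pos: [0.4999, -0.1742, 0.3321]
orientation: [-3.06, -0.707, 0.002]
contact_force: [-0.7, 0.8, -0.0]
grip_width: 0.0598
gripper_force: 0.0
```

```bash
python3 look.py w3.png; python3 -c "
import cv2
a=cv2.imread('pics/w3.png')[110:310,180:380];cv2.imwrite('pics/w3c.png',cv2.resize(a,None,fx=3,fy=3,interpolation=2))"
```

```text
4.45 [ 0.49989944 -0.17422666  0.33209687] [ 0.378  0.334 -0.194  1.963  0.084  0.853 -0.978] [-0.71379729  0.77594862 -0.00112724] 0.059774762785130775
[[0.8988, 0.4384, -0.0], [0.4384, -0.8988, 0.0001], [-0.0, -0.0001, -1.0]]
lid_top tip_of [(array([ 0.4976, -0.1762,  0.0781]), 0.91)]
lid_top boxes_of [(array([ 0.5191, -0.1681,  0.0741]), 0.67)]
nut boxes_of [(array([ 0.5024, -0.1754,  0.1247]), 0.64)]
pin boxes_of []
flag boxes_of []
0.074 [281.6 209.7]
0.08 [281.7 212.5]
0.09 [281.8 217.4]
0.12 [282.2 235. ]
0.13 [282.3 242. ]
0.131 [282.4 242.7]
0.141 [282.5 250.6]
```

View pics/w3c.png

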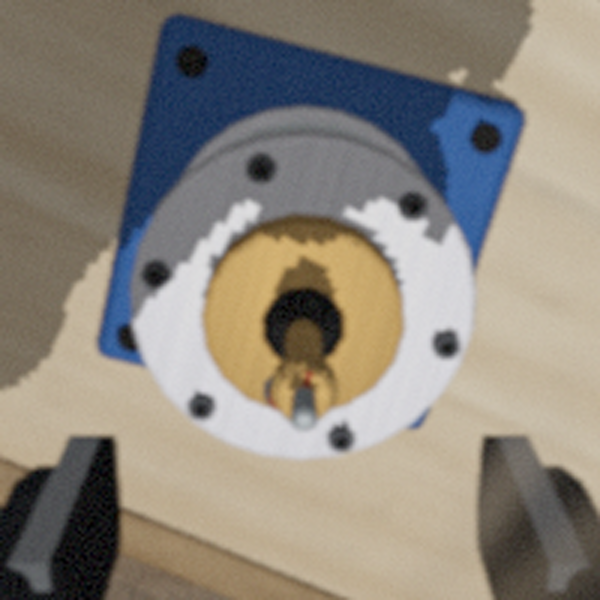

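The closer wrist picture shows the insert centred at (303,315) in the crop, the tip at (305,413), and the finger gap centred at 298. So the valve lies about 1.3 mm towards +y of the tool, and the insert top is about 10.5 mm above the lid. That puts the nut centre near z 0.120. I'll descend and close gently.

arm_command([
  {"claw": 0.3,"tx": 0,"ty": 0.0013,"tz": 0.007,"ax": 0,"ay": 0,"az": 0},
  {"claw": 0.3,"tx": 0,"ty": 0,"tz": 0.007,"ax": 0,"ay": 0,"az": 0},
  {"claw": 0.3,"tx": 0,"ty": 0,"tz": 0.007,"ax": 0,"ay": 0,"az": 0},
  {"claw": 0.3,"tx": 0,"ty": 0,"tz": 0.007,"ax": 0,"ay": 0,"az": 0},
  {"claw": 0.3,"tx": 0,"ty": 0,"tz": 0.007,"ax": 0,"ay": 0,"az": 0},
  {"claw": 0.3,"tx": 0,"ty": 0,"tz": 0.007,"ax": 0,"ay": 0,"az": 0},
  {"claw": 0.3,"tx": 0,"ty": 0,"tz": 0.007,"ax": 0,"ay": 0,"az": 0},
  {"claw": 0.3,"tx": 0,"ty": 0,"tz": 0.007,"ax": 0,"ay": 0,"az": 0},
  {"claw": 0.5,"tx": 0,"ty": 0,"tz": 0,"ax": 0,"ay": 0,"az": 0},
  {"claw": 0.6,"tx": 0,"ty": 0,"tz": 0,"ax": 0,"ay": 0,"az": 0},
], squeeze=20)

```text
clock: 5.58
tcp_pos: [0.5005, -0.1754, 0.2762]
orientation: [-3.061, -0.707, 0.001]
contact_force: [-0.3, 0.0, 0.9]
grip_width: 0.0368
gripper_force: 0.0
```

arm_command([
  {"claw": 0.65,"tx": 0,"ty": 0,"tz": 0,"ax": 0,"ay": 0,"az": 0},
  {"claw": 0.7,"tx": 0,"ty": 0,"tz": 0,"ax": 0,"ay": 0,"az": 0},
  {"claw": 0.75,"tx": 0,"ty": 0,"tz": 0,"ax": 0,"ay": 0,"az": 0},
  {"claw": 0.8,"tx": 0,"ty": 0,"tz": 0,"ax": 0,"ay": 0,"az": 0},
  {"claw": 0.82,"tx": 0,"ty": 0,"tz": 0,"ax": 0,"ay": 0,"az": 0},
  {"claw": 0.84,"tx": 0,"ty": 0,"tz": 0,"ax": 0,"ay": 0,"az": 0},
  {"claw": 0.86,"tx": 0,"ty": 0,"tz": 0,"ax": 0,"ay": 0,"az": 0},
  {"claw": 0.9,"tx": 0,"ty": 0,"tz": 0,"ax": 0,"ay": 0,"az": 0},
  {"claw": 0.95,"tx": 0,"ty": 0,"tz": 0,"ax": 0,"ay": 0,"az": 0},
  {"claw": 1,"tx": 0,"ty": 0,"tz": 0,"ax": 0,"ay": 0,"az": 0},
], squeeze=20)

```text
clock: 6.42
tcp_pos: [0.5006, -0.1753, 0.2768]
orientation: [-3.061, -0.707, -0.0]
contact_force: [-0.5, 1.4, 2.4]
grip_width: 0.0108
gripper_force: 19.5
```

```bash
cat > st.py <<'E'
from h import *
o=r.get_obs();M=T()[:3,:3]
print(o['clock'],o['tcp_pos'].round(4),'F world',o['contact_force'].round(2),'tool',(M.T@o['contact_force']).round(2),'m',(M.T@o['moment']).round(3),'w',o['grip_width'],o['gripper_force'],'j',o['joints'].round(2))
E
python3 st.py
```

```text
6.4167 [ 0.5006 -0.1753  0.2768] F world [-0.48  1.42  2.38] tool [ 0.19 -1.48 -2.38] m [ 0.236 -0.031  0.002] w 0.010785155850079064 19.502839744091034 j [ 0.37  0.41 -0.18  2.    0.11  0.74 -1.  ]
```

arm_command([
  {"claw": 1,"tx": 0,"ty": 0,"tz": 0,"ax": 0,"ay": 0,"az": 0},
  {"claw": 1,"tx": 0,"ty": 0,"tz": 0,"ax": 0,"ay": 0,"az": 0},
  {"claw": 1,"tx": 0,"ty": 0,"tz": 0,"ax": 0,"ay": 0,"az": 0},
  {"claw": 1,"tx": 0,"ty": 0,"tz": 0,"ax": 0,"ay": 0,"az": 0},
  {"claw": 1,"tx": 0,"ty": 0,"tz": 0,"ax": 0,"ay": 0,"az": 0},
  {"claw": 1,"tx": 0,"ty": 0,"tz": 0,"ax": 0,"ay": 0,"az": 0},
  {"claw": 1,"tx": 0,"ty": 0,"tz": 0,"ax": 0,"ay": 0,"az": 0},
  {"claw": 1,"tx": 0,"ty": 0,"tz": 0,"ax": 0,"ay": 0,"az": 0},
  {"claw": 1,"tx": 0,"ty": 0,"tz": 0,"ax": 0,"ay": 0,"az": 0},
  {"claw": 1,"tx": 0,"ty": 0,"tz": 0,"ax": 0,"ay": 0,"az": 0},
], squeeze=20)

```text
clock: 7.25
tcp_pos: [0.5006, -0.1754, 0.2767]
orientation: [-3.061, -0.707, -0.0]
contact_force: [-1.2, 2.0, 1.8]
grip_width: 0.0104
gripper_force: 19.6
```

```bash
python3 st.py; python3 - <<'E'
from h import *
save('wrist','w4.png',(150,150,410,390),3)
E
```

```text
7.25 [ 0.5006 -0.1754  0.2767] F world [-1.17  1.98  1.76] tool [-0.19 -2.29 -1.76] m [ 0.473 -0.023 -0.035] w 0.010415135809664699 19.552159309387207 j [ 0.37  0.41 -0.18  2.    0.11  0.74 -1.  ]
```

View pics/w4.png

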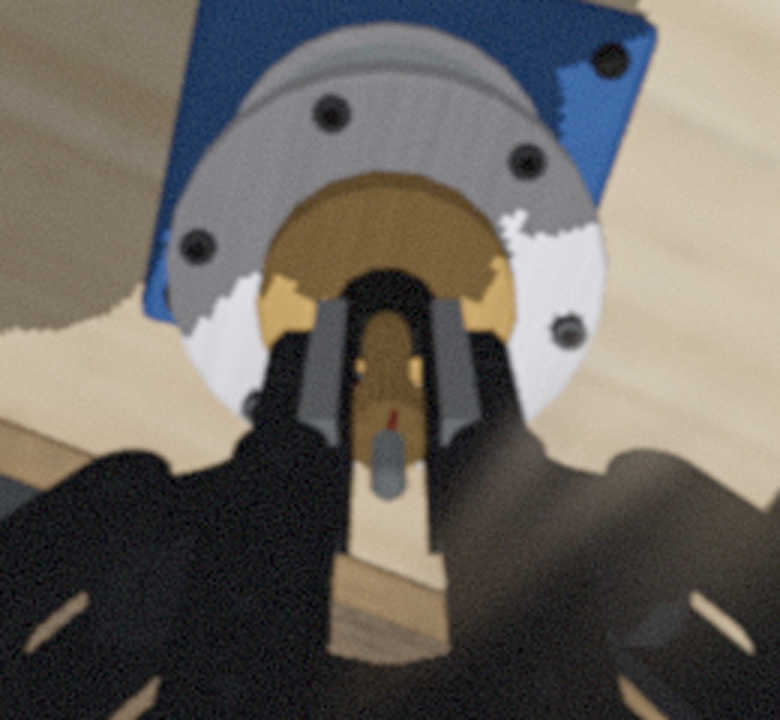

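The crop shows the nut sitting squarely between the pads at about (390,420), with the tip standing free above it. I'll start turning, following the nut's rise, and relieve the roughly 2 N side load.

arm_command([
  {"claw": 1,"tx": 0,"ty": -0.0005,"tz": 0,"ax": 0,"ay": 0,"az": 0},
  {"claw": 1,"tx": 0,"ty": 0,"tz": -0.0001,"ax": 0,"ay": 0,"az": -5},
  {"claw": 1,"tx": 0,"ty": 0,"tz": -0.0001,"ax": 0,"ay": 0,"az": -5},
  {"claw": 1,"tx": 0,"ty": 0,"tz": -0.0001,"ax": 0,"ay": 0,"az": -5},
  {"claw": 1,"tx": 0,"ty": 0,"tz": -0.0001,"ax": 0,"ay": 0,"az": -5},
  {"claw": 1,"tx": 0,"ty": 0,"tz": -0.0001,"ax": 0,"ay": 0,"az": -5},
  {"claw": 1,"tx": 0,"ty": 0,"tz": -0.0001,"ax": 0,"ay": 0,"az": -5},
  {"claw": 1,"tx": 0,"ty": 0,"tz": 0,"ax": 0,"ay": 0,"az": 0},
  {"claw": 1,"tx": 0,"ty": 0,"tz": 0,"ax": 0,"ay": 0,"az": 0},
  {"claw": 1,"tx": 0,"ty": 0,"tz": 0,"ax": 0,"ay": 0,"az": 0},
], squeeze=30)

```text
clock: 8.13
tcp_pos: [0.5, -0.1747, 0.2771]
orientation: [-2.775, -1.471, 0.001]
contact_force: [-3.2, 4.3, 3.3]
grip_width: 0.0105
gripper_force: 29.3
```

```bash
python3 st.py
```

```text
8.1333 [ 0.5    -0.1747  0.2771] F world [-3.18  4.32  3.29] tool [ 1.79 -5.06 -3.29] m [1.038 0.37  0.003] w 0.01046627229697692 29.296142756938934 j [ 0.47  0.42 -0.31  2.    0.18  0.75 -0.54]
```

arm_command([
  {"claw": 1,"tx": -0.0005,"ty": 0.0016,"tz": 0,"ax": 0,"ay": 0,"az": 0},
  {"claw": 1,"tx": 0,"ty": 0,"tz": 0,"ax": 0,"ay": 0,"az": 0},
  {"claw": 1,"tx": 0,"ty": 0,"tz": 0,"ax": 0,"ay": 0,"az": -4},
  {"claw": 1,"tx": 0,"ty": 0,"tz": 0,"ax": 0,"ay": 0,"az": -4},
  {"claw": 1,"tx": 0,"ty": 0,"tz": 0,"ax": 0,"ay": 0,"az": -4},
  {"claw": 1,"tx": 0,"ty": 0,"tz": 0,"ax": 0,"ay": 0,"az": -4},
  {"claw": 1,"tx": 0,"ty": 0,"tz": -0.0001,"ax": 0,"ay": 0,"az": -4},
  {"claw": 1,"tx": 0,"ty": 0,"tz": -0.0001,"ax": 0,"ay": 0,"az": -4},
  {"claw": 1,"tx": 0,"ty": 0,"tz": -0.0001,"ax": 0,"ay": 0,"az": -4},
  {"claw": 1,"tx": 0,"ty": 0,"tz": -0.0001,"ax": 0,"ay": 0,"az": -4},
], squeeze=30)

```text
clock: 8.97
tcp_pos: [0.4999, -0.1753, 0.2769]
orientation: [-2.255, -2.181, 0.004]
contact_force: [-7.9, 6.0, 4.0]
grip_width: 0.0102
gripper_force: 29.4
```

```bash
python3 st.py
```

```text
8.9667 [ 0.4999 -0.1753  0.2769] F world [-7.85  6.05  4.04] tool [ 5.79 -8.07 -3.99] m [1.647 1.271 0.087] w 0.010166663034766378 29.440264999866486 j [ 0.57  0.44 -0.44  1.99  0.26  0.77 -0.05]
```

The side load is growing as I turn. Working back, the nut sits about 3 mm off the tool axis, and the stem's true axis is about (0.4975,-0.1761), which matches the network's lid_top. I'll relieve the load, open and re-centre.

arm_command([
  {"claw": 1,"tx": 0.0014,"ty": -0.002,"tz": 0,"ax": 0,"ay": 0,"az": 0},
  {"claw": 1,"tx": 0.0009,"ty": -0.0012,"tz": 0,"ax": 0,"ay": 0,"az": 0},
  {"claw": 1,"tx": 0,"ty": 0,"tz": 0,"ax": 0,"ay": 0,"az": 0},
  {"claw": 1,"tx": 0,"ty": 0,"tz": 0,"ax": 0,"ay": 0,"az": 0},
  {"claw": 0.8,"tx": 0,"ty": 0,"tz": 0,"ax": 0,"ay": 0,"az": 0},
  {"claw": 0.7,"tx": 0,"ty": 0,"tz": 0,"ax": 0,"ay": 0,"az": 0},
  {"claw": 0.65,"tx": 0,"ty": 0,"tz": 0,"ax": 0,"ay": 0,"az": 0},
  {"claw": 0.65,"tx": 0,"ty": 0,"tz": 0,"ax": 0,"ay": 0,"az": 0},
  {"claw": 0.65,"tx": 0,"ty": 0,"tz": 0,"ax": 0,"ay": 0,"az": 0},
  {"claw": 0.65,"tx": 0,"ty": 0,"tz": 0,"ax": 0,"ay": 0,"az": 0},
], squeeze=20)

```text
clock: 9.8
tcp_pos: [0.4984, -0.174, 0.2777]
orientation: [2.26, 2.182, 0.0]
contact_force: [-0.1, -0.8, 0.1]
grip_width: 0.0299
gripper_force: 0.0
```

```bash
python3 st.py
```

```text
9.8 [ 0.4984 -0.174   0.2777] F world [-0.05 -0.85  0.14] tool [-0.85 -0.02 -0.14] m [-0.026 -0.016 -0.015] w 0.02990774943119906 0.0 j [ 0.57  0.44 -0.44  1.99  0.26  0.76 -0.06]
```

arm_command([
  {"claw": 0.65,"tx": -0.0021,"ty": -0.0009,"tz": 0,"ax": 0,"ay": 0,"az": 0},
  {"claw": 0.65,"tx": 0,"ty": 0,"tz": 0,"ax": 0,"ay": 0,"az": 0},
  {"claw": 0.75,"tx": 0,"ty": 0,"tz": 0,"ax": 0,"ay": 0,"az": 0},
  {"claw": 0.8,"tx": 0,"ty": 0,"tz": 0,"ax": 0,"ay": 0,"az": 0},
  {"claw": 0.84,"tx": 0,"ty": 0,"tz": 0,"ax": 0,"ay": 0,"az": 0},
  {"claw": 0.88,"tx": 0,"ty": 0,"tz": 0,"ax": 0,"ay": 0,"az": 0},
  {"claw": 1,"tx": 0,"ty": 0,"tz": 0,"ax": 0,"ay": 0,"az": 0},
  {"claw": 1,"tx": 0,"ty": 0,"tz": 0,"ax": 0,"ay": 0,"az": 0},
  {"claw": 1,"tx": 0,"ty": 0,"tz": 0,"ax": 0,"ay": 0,"az": 0},
  {"claw": 1,"tx": 0,"ty": 0,"tz": 0,"ax": 0,"ay": 0,"az": 0},
], squeeze=30)

```text
clock: 10.63
tcp_pos: [0.4973, -0.1759, 0.2777]
orientation: [2.26, 2.182, 0.0]
contact_force: [-1.1, -0.8, 0.4]
grip_width: 0.0103
gripper_force: 29.2
```

```bash
python3 st.py
```

```text
10.6333 [ 0.4973 -0.1759  0.2777] F world [-1.12 -0.84  0.44] tool [-0.88 -1.09 -0.44] m [ 0.034  0.012 -0.002] w 0.010331766739545887 29.1820228099823 j [ 0.58  0.44 -0.44  1.99  0.26  0.76 -0.05]
```

Centred to within about 0.3 mm. I'll turn 40° and check.

arm_command([
  {"claw": 1,"tx": 0,"ty": 0,"tz": 0,"ax": 0,"ay": 0,"az": -4},
  {"claw": 1,"tx": 0,"ty": 0,"tz": -0.0001,"ax": 0,"ay": 0,"az": -4},
  {"claw": 1,"tx": 0,"ty": 0,"tz": -0.0001,"ax": 0,"ay": 0,"az": -4},
  {"claw": 1,"tx": 0,"ty": 0,"tz": 0,"ax": 0,"ay": 0,"az": -4},
  {"claw": 1,"tx": 0,"ty": 0,"tz": -0.0001,"ax": 0,"ay": 0,"az": -4},
  {"claw": 1,"tx": 0,"ty": 0,"tz": -0.0001,"ax": 0,"ay": 0,"az": -4},
  {"claw": 1,"tx": 0,"ty": 0,"tz": 0,"ax": 0,"ay": 0,"az": -4},
  {"claw": 1,"tx": 0,"ty": 0,"tz": -0.0001,"ax": 0,"ay": 0,"az": -4},
  {"claw": 1,"tx": 0,"ty": 0,"tz": -0.0001,"ax": 0,"ay": 0,"az": -4},
  {"claw": 1,"tx": 0,"ty": 0,"tz": 0,"ax": 0,"ay": 0,"az": -4},
], squeeze=30)

```text
clock: 11.47
tcp_pos: [0.4972, -0.176, 0.2783]
orientation: [-1.373, -2.826, 0.0]
contact_force: [-0.8, 0.3, 1.0]
grip_width: 0.0102
gripper_force: 29.3
```

```bash
python3 st.py
```

```text
11.4667 [ 0.4972 -0.176   0.2783] F world [-0.83  0.34  0.96] tool [ 0.78 -0.44 -0.96] m [0.185 0.137 0.1  ] w 0.010155911300272848 29.2611300945282 j [ 0.7   0.47 -0.6   1.99  0.36  0.8   0.56]
```

arm_command([
  {"claw": 1,"tx": 0,"ty": 0,"tz": -0.0001,"ax": 0,"ay": 0,"az": -4.5},
  {"claw": 1,"tx": 0,"ty": 0,"tz": -0.0001,"ax": 0,"ay": 0,"az": -4.5},
  {"claw": 1,"tx": 0,"ty": 0,"tz": -0.0001,"ax": 0,"ay": 0,"az": -4.5},
  {"claw": 1,"tx": 0,"ty": 0,"tz": -0.0001,"ax": 0,"ay": 0,"az": -4.5},
  {"claw": 1,"tx": 0,"ty": 0,"tz": -0.0001,"ax": 0,"ay": 0,"az": -4.5},
  {"claw": 1,"tx": 0,"ty": 0,"tz": -0.0001,"ax": 0,"ay": 0,"az": -4.5},
  {"claw": 1,"tx": 0,"ty": 0,"tz": 0,"ax": 0,"ay": 0,"az": -4.5},
  {"claw": 1,"tx": 0,"ty": 0,"tz": -0.0001,"ax": 0,"ay": 0,"az": -4.5},
  {"claw": 1,"tx": 0,"ty": 0,"tz": -0.0001,"ax": 0,"ay": 0,"az": -4.5},
  {"claw": 1,"tx": 0,"ty": 0,"tz": 0,"ax": 0,"ay": 0,"az": -4.5},
], squeeze=30)

```text
clock: 12.3
tcp_pos: [0.4971, -0.1762, 0.2791]
orientation: [-0.187, -3.136, 0.001]
contact_force: [-1.0, -1.0, 1.5]
grip_width: 0.0105
gripper_force: 29.3
```

```bash
python3 st.py
```

```text
12.3 [ 0.4971 -0.1762  0.2791] F world [-1.02 -1.03  1.47] tool [ 0.89 -1.15 -1.47] m [0.17  0.231 0.085] w 0.010520255760523532 29.277623891830444 j [ 0.84  0.52 -0.78  1.98  0.49  0.84  1.24]
```

arm_command([
  {"claw": 1,"tx": 0,"ty": 0,"tz": -0.0001,"ax": 0,"ay": 0,"az": -5},
  {"claw": 1,"tx": 0,"ty": 0,"tz": -0.0001,"ax": 0,"ay": 0,"az": -5},
  {"claw": 1,"tx": 0,"ty": 0,"tz": -0.0001,"ax": 0,"ay": 0,"az": -5},
  {"claw": 1,"tx": 0,"ty": 0,"tz": -0.0001,"ax": 0,"ay": 0,"az": -5},
  {"claw": 1,"tx": 0,"ty": 0,"tz": -0.0001,"ax": 0,"ay": 0,"az": -5},
  {"claw": 1,"tx": 0,"ty": 0,"tz": -0.0001,"ax": 0,"ay": 0,"az": -5},
  {"claw": 1,"tx": 0,"ty": 0,"tz": -0.0001,"ax": 0,"ay": 0,"az": -5},
  {"claw": 1,"tx": 0,"ty": 0,"tz": -0.0001,"ax": 0,"ay": 0,"az": -5},
  {"claw": 1,"tx": 0,"ty": 0,"tz": -0.0001,"ax": 0,"ay": 0,"az": -5},
  {"claw": 1,"tx": 0,"ty": 0,"tz": 0,"ax": 0,"ay": 0,"az": 0},
], squeeze=30)

```text
clock: 13.13
tcp_pos: [0.4972, -0.1765, 0.2799]
orientation: [1.026, -2.969, -0.0]
contact_force: [0.2, -0.3, 2.1]
grip_width: 0.0103
gripper_force: 29.3
```

```bash
python3 st.py
```

```text
13.1333 [ 0.4972 -0.1765  0.2799] F world [ 0.17 -0.32  2.12] tool [ 0.06 -0.36 -2.12] m [0.029 0.339 0.022] w 0.010278339235377867 29.284837245941162 j [ 0.97  0.59 -0.96  1.97  0.61  0.91  1.92]
```

The nut has been turned about 192° in total. I'll add 15° of margin, then open and rise clear of the tip.

arm_command([
  {"claw": 1,"tx": 0,"ty": 0,"tz": -0.0001,"ax": 0,"ay": 0,"az": -5},
  {"claw": 1,"tx": 0,"ty": 0,"tz": -0.0001,"ax": 0,"ay": 0,"az": -5},
  {"claw": 1,"tx": 0,"ty": 0,"tz": -0.0001,"ax": 0,"ay": 0,"az": -5},
  {"claw": 1,"tx": 0,"ty": 0,"tz": 0,"ax": 0,"ay": 0,"az": 0},
  {"claw": 1,"tx": 0,"ty": 0,"tz": 0,"ax": 0,"ay": 0,"az": 0},
  {"claw": 0.7,"tx": 0,"ty": 0,"tz": 0,"ax": 0,"ay": 0,"az": 0},
  {"claw": 0.6,"tx": 0,"ty": 0,"tz": 0,"ax": 0,"ay": 0,"az": 0},
  {"claw": 0.5,"tx": 0,"ty": 0,"tz": 0,"ax": 0,"ay": 0,"az": 0},
  {"claw": 0.5,"tx": 0,"ty": 0,"tz": 0,"ax": 0,"ay": 0,"az": 0},
  {"claw": 0.5,"tx": 0,"ty": 0,"tz": 0,"ax": 0,"ay": 0,"az": 0},
], squeeze=30)

```text
clock: 13.97
tcp_pos: [0.4974, -0.1758, 0.2803]
orientation: [-1.401, 2.812, 0.0]
contact_force: [-0.8, -0.9, 0.0]
grip_width: 0.0427
gripper_force: 0.0
```

arm_command([
  {"claw": 0.5,"tx": 0,"ty": 0,"tz": -0.008,"ax": 0,"ay": 0,"az": 0},
  {"claw": 0.5,"tx": 0,"ty": 0,"tz": -0.008,"ax": 0,"ay": 0,"az": 0},
  {"claw": 0.5,"tx": 0,"ty": 0,"tz": -0.008,"ax": 0,"ay": 0,"az": 0},
  {"claw": 0.5,"tx": 0,"ty": 0,"tz": -0.008,"ax": 0,"ay": 0,"az": 0},
  {"claw": 0.5,"tx": 0,"ty": 0,"tz": -0.008,"ax": 0,"ay": 0,"az": 0},
  {"claw": 0.5,"tx": 0,"ty": 0,"tz": -0.008,"ax": 0,"ay": 0,"az": 0},
  {"claw": 0.8,"tx": 0,"ty": 0,"tz": 0,"ax": 0,"ay": 0,"az": 0},
  {"claw": 1,"tx": 0,"ty": 0,"tz": 0,"ax": 0,"ay": 0,"az": 0},
  {"claw": 1,"tx": 0,"ty": 0,"tz": 0,"ax": 0,"ay": 0,"az": 0},
  {"claw": 1,"tx": 0,"ty": 0,"tz": 0,"ax": 0,"ay": 0,"az": 0},
])

```text
clock: 14.8
tcp_pos: [0.4971, -0.176, 0.3279]
orientation: [1.401, -2.811, -0.001]
contact_force: [0.8, -0.2, -0.7]
grip_width: -0.0002
gripper_force: 0.0
```

```bash
python3 st.py; python3 - <<'E'
from h import *
save('wrist','w5.png',(150,150,410,390),3)
for z in (.074,.085,.132,.136): print(z,(np.array(proj([.4975,-.1761,z],'wrist'))-150)*3)
E
```

```text
14.8 [ 0.4971 -0.176   0.3279] F world [ 0.81 -0.21 -0.65] tool [-0.32 -0.77  0.65] m [-0.007 -0.045  0.02 ] w -0.00017702648885889138 0.0 j [ 1.05  0.56 -1.08  1.93  0.58  1.01  2.2 ]
0.074 [391.06741616 180.6003922 ]
0.085 [391.28400018 196.56723005]
0.132 [392.48751081 285.29149902]
0.136 [392.61757667 294.8801125 ]
```

View pics/w5.png

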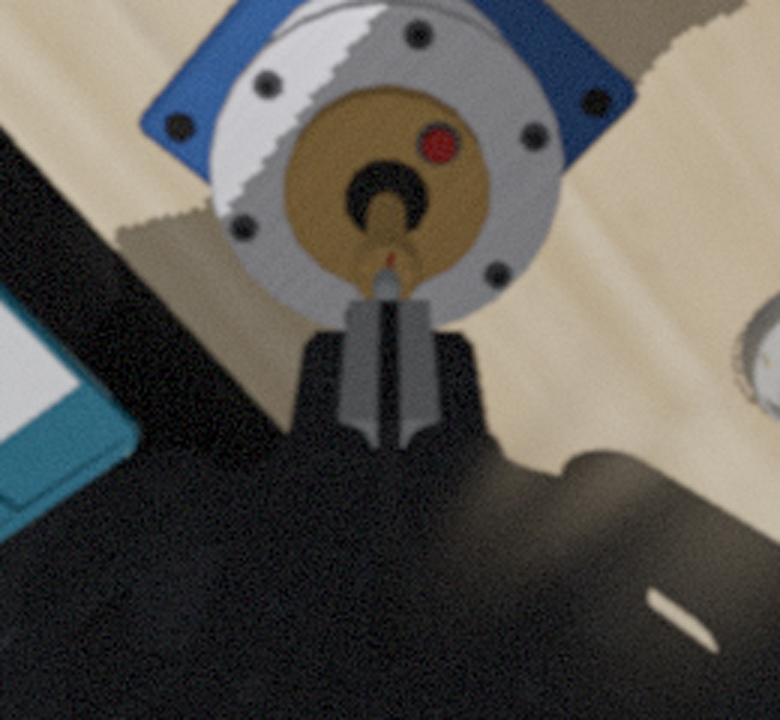

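The crop shows the nut's red index mark at the same place relative to the tool, at (390,260), so the nut turned with the gripper. The red flag is still up at (438,143), and the shut fingertips stand over the tip at (388,285). I'll start feeling downward.

arm_command([
  {"claw": 1,"tx": 0,"ty": 0,"tz": 0.002,"ax": 0,"ay": 0,"az": 0},
  {"claw": 1,"tx": 0,"ty": 0,"tz": 0.002,"ax": 0,"ay": 0,"az": 0},
  {"claw": 1,"tx": 0,"ty": 0,"tz": 0.002,"ax": 0,"ay": 0,"az": 0},
  {"claw": 1,"tx": 0,"ty": 0,"tz": 0.002,"ax": 0,"ay": 0,"az": 0},
  {"claw": 1,"tx": 0,"ty": 0,"tz": 0.002,"ax": 0,"ay": 0,"az": 0},
  {"claw": 1,"tx": 0,"ty": 0,"tz": 0.0015,"ax": 0,"ay": 0,"az": 0},
  {"claw": 1,"tx": 0,"ty": 0,"tz": 0,"ax": 0,"ay": 0,"az": 0},
  {"claw": 1,"tx": 0,"ty": 0,"tz": 0,"ax": 0,"ay": 0,"az": 0},
  {"claw": 1,"tx": 0,"ty": 0,"tz": 0,"ax": 0,"ay": 0,"az": 0},
  {"claw": 1,"tx": 0,"ty": 0,"tz": 0,"ax": 0,"ay": 0,"az": 0},
])

```text
clock: 15.68
tcp_pos: [0.4974, -0.1759, 0.3169]
orientation: [-1.402, 2.811, -0.0]
contact_force: [-0.3, 0.1, -0.3]
grip_width: -0.0002
gripper_force: 0.0
```

arm_command([
  {"claw": 1,"tx": 0.0002,"ty": 0,"tz": 0.0003,"ax": 0,"ay": 0,"az": 0},
  {"claw": 1,"tx": 0,"ty": 0,"tz": 0.0003,"ax": 0,"ay": 0,"az": 0},
  {"claw": 1,"tx": 0,"ty": 0,"tz": 0.0003,"ax": 0,"ay": 0,"az": 0},
  {"claw": 1,"tx": 0,"ty": 0,"tz": 0.0003,"ax": 0,"ay": 0,"az": 0},
  {"claw": 1,"tx": 0,"ty": 0,"tz": 0.0003,"ax": 0,"ay": 0,"az": 0},
  {"claw": 1,"tx": 0,"ty": 0,"tz": 0.0003,"ax": 0,"ay": 0,"az": 0},
  {"claw": 1,"tx": 0,"ty": 0,"tz": 0.0003,"ax": 0,"ay": 0,"az": 0},
  {"claw": 1,"tx": 0,"ty": 0,"tz": 0.0003,"ax": 0,"ay": 0,"az": 0},
  {"claw": 1,"tx": 0,"ty": 0,"tz": 0,"ax": 0,"ay": 0,"az": 0},
  {"claw": 1,"tx": 0,"ty": 0,"tz": 0,"ax": 0,"ay": 0,"az": 0},
])

```text
clock: 16.52
tcp_pos: [0.4972, -0.1761, 0.3144]
orientation: [1.402, -2.812, -0.0]
contact_force: [-0.4, 0.0, -0.4]
grip_width: -0.0002
gripper_force: 0.0
```

```bash
python3 st.py
```

```text
16.5167 [ 0.4972 -0.1761  0.3144] F world [-0.42  0.05 -0.38] tool [0.21 0.36 0.38] m [-0.007 -0.027 -0.013] w -0.00020998683849457535 0.0 j [ 1.04  0.57 -1.06  1.94  0.6   0.99  2.19]
```

Not in contact yet. I'll go down in 2.4 mm steps.

arm_command([
  {"claw": 1,"tx": 0,"ty": 0,"tz": 0.0003,"ax": 0,"ay": 0,"az": 0},
  {"claw": 1,"tx": 0,"ty": 0,"tz": 0.0003,"ax": 0,"ay": 0,"az": 0},
  {"claw": 1,"tx": 0,"ty": 0,"tz": 0.0003,"ax": 0,"ay": 0,"az": 0},
  {"claw": 1,"tx": 0,"ty": 0,"tz": 0.0003,"ax": 0,"ay": 0,"az": 0},
  {"claw": 1,"tx": 0,"ty": 0,"tz": 0.0003,"ax": 0,"ay": 0,"az": 0},
  {"claw": 1,"tx": 0,"ty": 0,"tz": 0.0003,"ax": 0,"ay": 0,"az": 0},
  {"claw": 1,"tx": 0,"ty": 0,"tz": 0.0003,"ax": 0,"ay": 0,"az": 0},
  {"claw": 1,"tx": 0,"ty": 0,"tz": 0.0003,"ax": 0,"ay": 0,"az": 0},
  {"claw": 1,"tx": 0,"ty": 0,"tz": 0,"ax": 0,"ay": 0,"az": 0},
  {"claw": 1,"tx": 0,"ty": 0,"tz": 0,"ax": 0,"ay": 0,"az": 0},
])

```text
clock: 17.35
tcp_pos: [0.4972, -0.1761, 0.312]
orientation: [1.402, -2.812, -0.0]
contact_force: [0.2, -0.7, -0.6]
grip_width: -0.0002
gripper_force: 0.0
```

arm_command([
  {"claw": 1,"tx": 0,"ty": 0,"tz": 0.0003,"ax": 0,"ay": 0,"az": 0},
  {"claw": 1,"tx": 0,"ty": 0,"tz": 0.0003,"ax": 0,"ay": 0,"az": 0},
  {"claw": 1,"tx": 0,"ty": 0,"tz": 0.0003,"ax": 0,"ay": 0,"az": 0},
  {"claw": 1,"tx": 0,"ty": 0,"tz": 0.0003,"ax": 0,"ay": 0,"az": 0},
  {"claw": 1,"tx": 0,"ty": 0,"tz": 0.0003,"ax": 0,"ay": 0,"az": 0},
  {"claw": 1,"tx": 0,"ty": 0,"tz": 0.0003,"ax": 0,"ay": 0,"az": 0},
  {"claw": 1,"tx": 0,"ty": 0,"tz": 0.0003,"ax": 0,"ay": 0,"az": 0},
  {"claw": 1,"tx": 0,"ty": 0,"tz": 0.0003,"ax": 0,"ay": 0,"az": 0},
  {"claw": 1,"tx": 0,"ty": 0,"tz": 0,"ax": 0,"ay": 0,"az": 0},
  {"claw": 1,"tx": 0,"ty": 0,"tz": 0,"ax": 0,"ay": 0,"az": 0},
])

```text
clock: 18.18
tcp_pos: [0.4973, -0.1761, 0.3098]
orientation: [-1.402, 2.811, -0.0]
contact_force: [-0.2, -0.4, 2.3]
grip_width: 0.0004
gripper_force: 0.9
```

Contact at TCP z of about 0.3098. I'll hold the fingers tighter and press in small steps.

arm_command([
  {"claw": 1,"tx": 0,"ty": 0,"tz": 0,"ax": 0,"ay": 0,"az": 0},
  {"claw": 1,"tx": 0,"ty": 0,"tz": 0.0003,"ax": 0,"ay": 0,"az": 0},
  {"claw": 1,"tx": 0,"ty": 0,"tz": 0.0003,"ax": 0,"ay": 0,"az": 0},
  {"claw": 1,"tx": 0,"ty": 0,"tz": 0.0003,"ax": 0,"ay": 0,"az": 0},
  {"claw": 1,"tx": 0,"ty": 0,"tz": 0.0003,"ax": 0,"ay": 0,"az": 0},
  {"claw": 1,"tx": 0,"ty": 0,"tz": 0.0003,"ax": 0,"ay": 0,"az": 0},
  {"claw": 1,"tx": 0,"ty": 0,"tz": 0,"ax": 0,"ay": 0,"az": 0},
  {"claw": 1,"tx": 0,"ty": 0,"tz": 0,"ax": 0,"ay": 0,"az": 0},
  {"claw": 1,"tx": 0,"ty": 0,"tz": 0,"ax": 0,"ay": 0,"az": 0},
  {"claw": 1,"tx": 0,"ty": 0,"tz": 0,"ax": 0,"ay": 0,"az": 0},
], squeeze=80)

```text
clock: 19.02
tcp_pos: [0.4973, -0.1761, 0.3082]
orientation: [-1.402, 2.811, -0.0]
contact_force: [-0.0, -0.6, 4.5]
grip_width: 0.0002
gripper_force: 2.2
```

```bash
python3 st.py
```

```text
19.0167 [ 0.4973 -0.1761  0.3082] F world [-0.05 -0.63  4.45] tool [ 0.53 -0.34 -4.45] m [-0.028 -0.023 -0.007] w 0.00023821228009734385 2.2391439881175756 j [ 1.03  0.58 -1.05  1.95  0.61  0.98  2.18]
```

arm_command([
  {"claw": 1,"tx": 0,"ty": 0,"tz": 0.0003,"ax": 0,"ay": 0,"az": 0},
  {"claw": 1,"tx": 0,"ty": 0,"tz": 0.0003,"ax": 0,"ay": 0,"az": 0},
  {"claw": 1,"tx": 0,"ty": 0,"tz": 0.0003,"ax": 0,"ay": 0,"az": 0},
  {"claw": 1,"tx": 0,"ty": 0,"tz": 0.0003,"ax": 0,"ay": 0,"az": 0},
  {"claw": 1,"tx": 0,"ty": 0,"tz": 0,"ax": 0,"ay": 0,"az": 0},
  {"claw": 1,"tx": 0,"ty": 0,"tz": 0,"ax": 0,"ay": 0,"az": 0},
  {"claw": 1,"tx": 0,"ty": 0,"tz": 0,"ax": 0,"ay": 0,"az": 0},
  {"claw": 1,"tx": 0,"ty": 0,"tz": 0,"ax": 0,"ay": 0,"az": 0},
  {"claw": 1,"tx": 0,"ty": 0,"tz": 0,"ax": 0,"ay": 0,"az": 0},
  {"claw": 1,"tx": 0,"ty": 0,"tz": 0,"ax": 0,"ay": 0,"az": 0},
])

```text
clock: 19.85
tcp_pos: [0.4973, -0.1761, 0.307]
orientation: [-1.402, 2.811, -0.0]
contact_force: [-0.2, -0.0, 5.5]
grip_width: 0.0002
gripper_force: 2.8
```

```bash
python3 st.py
```

```text
19.85 [ 0.4973 -0.1761  0.307 ] F world [-0.22 -0.03  5.48] tool [ 0.15  0.16 -5.48] m [-0.024  0.024  0.038] w 0.00017368348400658703 2.786975989001803 j [ 1.03  0.58 -1.05  1.95  0.61  0.98  2.18]
```

arm_command([
  {"claw": 1,"tx": 0,"ty": 0,"tz": 0.0001,"ax": 0,"ay": 0,"az": 0},
  {"claw": 1,"tx": 0,"ty": 0,"tz": 0.0001,"ax": 0,"ay": 0,"az": 0},
  {"claw": 1,"tx": 0,"ty": 0,"tz": 0.0001,"ax": 0,"ay": 0,"az": 0},
  {"claw": 1,"tx": 0,"ty": 0,"tz": 0.0001,"ax": 0,"ay": 0,"az": 0},
  {"claw": 1,"tx": 0,"ty": 0,"tz": 0.0001,"ax": 0,"ay": 0,"az": 0},
  {"claw": 1,"tx": 0,"ty": 0,"tz": 0.0001,"ax": 0,"ay": 0,"az": 0},
  {"claw": 1,"tx": 0,"ty": 0,"tz": 0,"ax": 0,"ay": 0,"az": 0},
  {"claw": 1,"tx": 0,"ty": 0,"tz": 0,"ax": 0,"ay": 0,"az": 0},
  {"claw": 1,"tx": 0,"ty": 0,"tz": 0,"ax": 0,"ay": 0,"az": 0},
  {"claw": 1,"tx": 0,"ty": 0,"tz": 0,"ax": 0,"ay": 0,"az": 0},
])

```text
clock: 20.68
tcp_pos: [0.4974, -0.1761, 0.3065]
orientation: [-1.402, 2.811, -0.001]
contact_force: [-0.6, -0.4, 5.9]
grip_width: -0.0004
gripper_force: 3.1
```

```bash
python3 st.py
```

```text
20.6833 [ 0.4974 -0.1761  0.3065] F world [-0.57 -0.41  5.9 ] tool [ 0.67  0.21 -5.9 ] m [-0.038  0.033  0.021] w -0.00035436003652153684 3.118914262158796 j [ 1.03  0.58 -1.05  1.95  0.61  0.98  2.18]
```

arm_command([
  {"claw": 1,"tx": 0,"ty": 0,"tz": 0.0001,"ax": 0,"ay": 0,"az": 0},
  {"claw": 1,"tx": 0,"ty": 0,"tz": 0.0001,"ax": 0,"ay": 0,"az": 0},
  {"claw": 1,"tx": 0,"ty": 0,"tz": 0.0001,"ax": 0,"ay": 0,"az": 0},
  {"claw": 1,"tx": 0,"ty": 0,"tz": 0,"ax": 0,"ay": 0,"az": 0},
  {"claw": 1,"tx": 0,"ty": 0,"tz": 0,"ax": 0,"ay": 0,"az": 0},
  {"claw": 1,"tx": 0,"ty": 0,"tz": 0,"ax": 0,"ay": 0,"az": 0},
  {"claw": 1,"tx": 0,"ty": 0,"tz": 0,"ax": 0,"ay": 0,"az": 0},
  {"claw": 1,"tx": 0,"ty": 0,"tz": 0,"ax": 0,"ay": 0,"az": 0},
  {"claw": 1,"tx": 0,"ty": 0,"tz": 0,"ax": 0,"ay": 0,"az": 0},
  {"claw": 1,"tx": 0,"ty": 0,"tz": 0,"ax": 0,"ay": 0,"az": 0},
])

```text
clock: 21.52
tcp_pos: [0.4974, -0.1761, 0.3063]
orientation: [-1.402, 2.811, -0.001]
contact_force: [-0.7, 1.0, 7.0]
grip_width: -0.0001
gripper_force: 3.3
```

```bash
python3 st.py
```

```text
21.5167 [ 0.4974 -0.1761  0.3063] F world [-0.65  1.05  7.  ] tool [-0.45  1.15 -7.  ] m [-0.108  0.022 -0.003] w -0.00013906897349750784 3.26292872952763 j [ 1.03  0.58 -1.05  1.95  0.61  0.98  2.18]
```

At the stop, at about 7 N. I'll hold for 1.7 s, then lift off.

arm_command([
  {"claw": 1,"tx": 0,"ty": 0,"tz": 0.0001,"ax": 0,"ay": 0,"az": 0},
  {"claw": 1,"tx": 0,"ty": 0,"tz": 0,"ax": 0,"ay": 0,"az": 0},
  {"claw": 1,"tx": 0,"ty": 0,"tz": 0,"ax": 0,"ay": 0,"az": 0},
  {"claw": 1,"tx": 0,"ty": 0,"tz": 0,"ax": 0,"ay": 0,"az": 0},
  {"claw": 1,"tx": 0,"ty": 0,"tz": 0,"ax": 0,"ay": 0,"az": 0},
  {"claw": 1,"tx": 0,"ty": 0,"tz": 0,"ax": 0,"ay": 0,"az": 0},
  {"claw": 1,"tx": 0,"ty": 0,"tz": 0,"ax": 0,"ay": 0,"az": 0},
  {"claw": 1,"tx": 0,"ty": 0,"tz": 0,"ax": 0,"ay": 0,"az": 0},
  {"claw": 1,"tx": 0,"ty": 0,"tz": 0,"ax": 0,"ay": 0,"az": 0},
  {"claw": 1,"tx": 0,"ty": 0,"tz": 0,"ax": 0,"ay": 0,"az": 0},
])

```text
clock: 22.35
tcp_pos: [0.4974, -0.1761, 0.3062]
orientation: [-1.402, 2.811, -0.001]
contact_force: [-0.8, -1.0, 6.0]
grip_width: 0.0004
gripper_force: 3.3
```

arm_command([
  {"claw": 1,"tx": 0,"ty": 0,"tz": 0,"ax": 0,"ay": 0,"az": 0},
  {"claw": 1,"tx": 0,"ty": 0,"tz": 0,"ax": 0,"ay": 0,"az": 0},
  {"claw": 1,"tx": 0,"ty": 0,"tz": 0,"ax": 0,"ay": 0,"az": 0},
  {"claw": 1,"tx": 0,"ty": 0,"tz": 0,"ax": 0,"ay": 0,"az": 0},
  {"claw": 1,"tx": 0,"ty": 0,"tz": 0,"ax": 0,"ay": 0,"az": 0},
  {"claw": 1,"tx": 0,"ty": 0,"tz": 0,"ax": 0,"ay": 0,"az": 0},
  {"claw": 1,"tx": 0,"ty": 0,"tz": 0,"ax": 0,"ay": 0,"az": 0},
  {"claw": 1,"tx": 0,"ty": 0,"tz": 0,"ax": 0,"ay": 0,"az": 0},
  {"claw": 1,"tx": 0,"ty": 0,"tz": 0,"ax": 0,"ay": 0,"az": 0},
  {"claw": 1,"tx": 0,"ty": 0,"tz": 0,"ax": 0,"ay": 0,"az": 0},
])

```text
clock: 23.18
tcp_pos: [0.4974, -0.1761, 0.3062]
orientation: [-1.402, 2.811, -0.001]
contact_force: [0.3, 0.3, 7.0]
grip_width: -0.0001
gripper_force: 3.3
```

arm_command([
  {"claw": 1,"tx": 0,"ty": 0,"tz": -0.0005,"ax": 0,"ay": 0,"az": 0},
  {"claw": 1,"tx": 0,"ty": 0,"tz": -0.0005,"ax": 0,"ay": 0,"az": 0},
  {"claw": 1,"tx": 0,"ty": 0,"tz": -0.001,"ax": 0,"ay": 0,"az": 0},
  {"claw": 1,"tx": 0,"ty": 0,"tz": -0.001,"ax": 0,"ay": 0,"az": 0},
  {"claw": 1,"tx": 0,"ty": 0,"tz": -0.002,"ax": 0,"ay": 0,"az": 0},
  {"claw": 1,"tx": 0,"ty": 0,"tz": -0.008,"ax": 0,"ay": 0,"az": 0},
  {"claw": 1,"tx": 0,"ty": 0,"tz": -0.015,"ax": 0,"ay": 0,"az": 0},
  {"claw": 1,"tx": 0,"ty": 0,"tz": -0.015,"ax": 0,"ay": 0,"az": 0},
  {"claw": 1,"tx": 0,"ty": 0,"tz": 0,"ax": 0,"ay": 0,"az": 0},
  {"claw": 1,"tx": 0,"ty": 0,"tz": 0,"ax": 0,"ay": 0,"az": 0},
])

```text
clock: 24.02
tcp_pos: [0.4976, -0.1761, 0.3505]
orientation: [-1.4, 2.81, -0.003]
contact_force: [-0.4, 1.3, -0.1]
grip_width: -0.0002
gripper_force: 0.0
```

```bash
python3 st.py; python3 - <<'E'
from h import *
save('wrist','w6.png',(170,120,390,300),3.6)
E
```

```text
24.0167 [ 0.4976 -0.1761  0.3505] F world [-0.39  1.34 -0.14] tool [-0.83  1.12  0.14] m [0.017 0.031 0.03 ] w -0.00022198323840575987 0.0 j [ 1.07  0.53 -1.1   1.91  0.55  1.04  2.23]
```

View pics/w6.png

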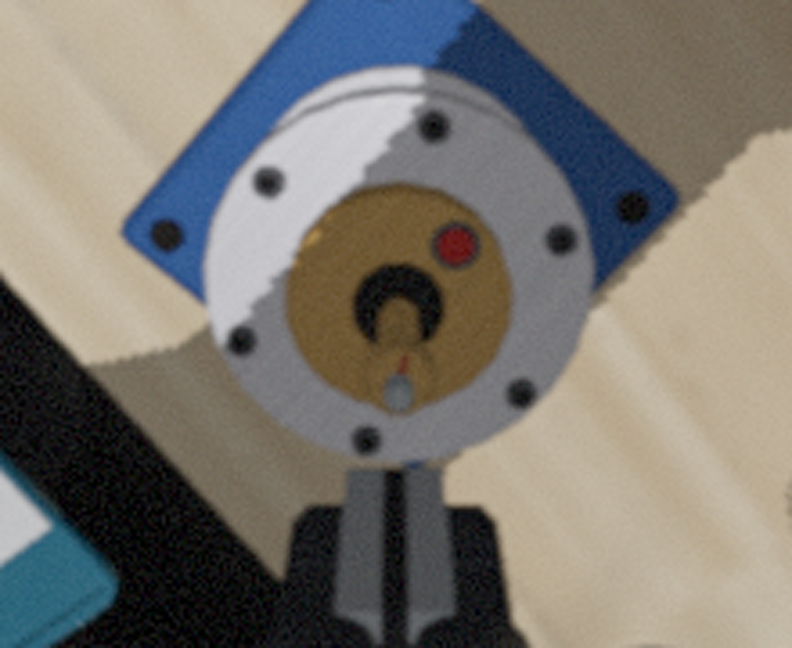

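The crop shows the stem upright at (398,385), the gripper clear, and the flag at (456,245) looking like a flat disc. The force and travel (about 3.3 mm, 7 N) match a full press, so I'm handing in.

```bash
python3 -c "
from bench import r
print(r.hand_in())"
```

```text
the job is handed in; nothing more can be done
None
```

I handed the job in at about 24 s of robot time; it returned no verdict. I unscrewed the nut about 207° and held the tip at its stop (about 7 N) for over 1.5 s. The gripper is clear and the stem looks upright; I judged that the flag is down from the press travel and force, because the last picture did not clearly show its height.

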